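Find the loose peg in the plate box

ROBOT

A 6-joint arm with a two-finger parallel gripper is mounted at the origin on a cart in front of the work surface, level with it; the furniture and walls round the work are solid. World frame = base frame: x ahead of the robot, y to its left, z up, the work surface at z = 0. Lengths are in mm, angles in rad, forces in N, time in s.
With the tool pointing down it reaches from about 350 to 975 mm from the base axis. Payload 7.1 kg.
Tool frame: the origin (TCP) lies between the finger pads; the fingertips stand 19 mm ahead of it and the grasp point (between the pads) is the TCP (ctrl.tcp_to_tips is the distance from the TCP to the fingertips, in mm); z points along the fingers, y is the line along which they close (so a half turn about z gives the same grasp; the last joint's range is limited). The gripper opens to 88 mm and grips with 3 to 60 N. Pads are 20 mm wide; open, the fingers measure 115 mm over their backs; the gripper's body (75 mm by 178 mm) begins 61 mm behind the grasp point.
Start: joints at [-1.298, 0.423, 1.63, -0, 1.089, -0.019], TCP at [179.816, -598.558, 241.675] pointing down, gripper open.
Joint ranges: [-3, 3], [-0.9, 2.11], [0.09, 2.58], [-1.31, 4.45], [0.11, 2.69], [-2.54, 2.54]. Speed limits (rad/s): [2.39, 2.39, 3.01, 3.14, 3.14, 3.14].

INTERFACE

Orientations are given as a rotation vector (axis times angle).
In Python, from workcell import status, optics, ctrl gives the robot as it stands. The module is installed in compiled form; this text tells all that it offers.
- The arm moves only by the shell command python3 -m inch 'ROWS'. ROWS is JSON, a list that holds one entry, the list of rows, each a list of 7 numbers: the shift along the tool's x, y, z in mm, then the turn, a rotation vector about the tool's x, y, z in rad, then the opening in per cent of the stroke, from 0 (shut) to 100 (fully open). A call has 1 to 20 rows; each row is the pose to reach, as a shift and turn from the pose commanded when the call began, along the tool's axes at that moment; what a row does not reach only later rows make up. A row lasts 1/10 s, in which the tool goes at most 50 mm and 8.59 degrees, less where a joint would pass 70% of its speed; a pose out of reach is approached as far as the arm can. A call with a gripper value outside its range is refused whole. The fingers move at their own pace and stop on an object; the grip force is fixed at half the most. Time passes only in rows, so rows that repeat a pose let the fingers close. It gives the time, the measured TCP pose, the force, the opening and the grip force at its end, in the units of the state.
- status.get_obs(): the state, without advancing time (a new reading comes with each control period).
- optics.get_image(name): name is "scene" or "side" or "wrist"; returns a dict with "frame" (480x640x3 uint8, red, green, blue), "fx", "fy", "cx", "cy" (pixels), "rvec" (rotation vector, rad) and "tvec" (3), from world to camera coordinates, as OpenCV has them; the wrist camera has in their place "hand_eye" (4x4, takes a point from camera to tool coordinates, whose origin is the TCP and whose axes are the flange's). Camera axes: x right, y down, z forward; pixel columns grow to the right and rows downward; lengths in mm; the calibration is good to about 2 mm. The wrist camera is an equidistant fisheye: a pixel r from the principal point sees the ray r / f radians off the axis. A picture is of the moment at which its call begins: read the wrist's pose just before it. There is no depth.
- ctrl.close_job(): hands the job in; it is judged then, once.
The state is a dict: "t": time; "qpos": joint angles; "qvel": joint speeds; "joint_torque": joint torques, N m; "ee_pos": TCP position; "orientation": TCP orientation; "ft_force": force on the tool from outside, world axes, zero at the start; "moment": the same for the moment, N m; "width": finger opening in mm; "grasp_force": force on a finger pad.
Only numpy, scipy, OpenCV 4.12 (cv2) and the standard library are available. Lean on these libraries where they do the work, as an engineer would, in place of code of your own. Each camera call takes 0.05 s, during which the arm holds its last target. There are 200 camera calls.

TASK

One of the four wooden pegs in the grey plate box has come off its screw, though they all look alike. Feel for the one that is loose, take it out and leave it standing upright on the chopping board, its whole foot on the board, without disturbing the other things on the worktop.

Things in the scene. Friction and masses are not known exactly. Their poses are not given: they have to be found in the camera images.
- plate_box: grey open-topped box, opaque, 266 x 266 mm outside and 83 mm tall, walls and floor 8 mm thick (inside 250 x 250 mm, 75 mm deep), dotted peg-board floor; fixed to the worktop. Origin: centre of the underside; x and y along its walls, z up. The four pegs stand at x = +-52.5 mm, y = +-52.5 mm on its inner floor, 8 mm above the origin; which lettered peg stands where differs from start to start.
- peg_a: one of four identical turned wooden pegs, 80 mm tall, standing on the floor of the plate box. Its foot is a disc 48 mm across and 6 mm thick that narrows by 10 mm height to a straight round shank 29 mm across, up to 72 mm height, with a rounded end. Weighs about 0.12 kg. Origin: centre of the underside; z runs up the peg. Three of the four are fixed to the box and do not give at all; the fourth only stands there and comes up freely. Which one is loose cannot be seen.
- peg_b: one of four identical turned wooden pegs, 80 mm tall, standing on the floor of the plate box. Its foot is a disc 48 mm across and 6 mm thick that narrows by 10 mm height to a straight round shank 29 mm across, up to 72 mm height, with a rounded end. Weighs about 0.12 kg. Origin: centre of the underside; z runs up the peg. Three of the four are fixed to the box and do not give at all; the fourth only stands there and comes up freely. Which one is loose cannot be seen.
- peg_c: one of four identical turned wooden pegs, 80 mm tall, standing on the floor of the plate box. Its foot is a disc 48 mm across and 6 mm thick that narrows by 10 mm height to a straight round shank 29 mm across, up to 72 mm height, with a rounded end. Weighs about 0.12 kg. Origin: centre of the underside; z runs up the peg. Three of the four are fixed to the box and do not give at all; the fourth only stands there and comes up freely. Which one is loose cannot be seen.
- peg_d: one of four identical turned wooden pegs, 80 mm tall, standing on the floor of the plate box. Its foot is a disc 48 mm across and 6 mm thick that narrows by 10 mm height to a straight round shank 29 mm across, up to 72 mm height, with a rounded end. Weighs about 0.12 kg. Origin: centre of the underside; z runs up the peg. Three of the four are fixed to the box and do not give at all; the fourth only stands there and comes up freely. Which one is loose cannot be seen.
- board: brown wooden chopping board, 230 mm (its x) by 340 mm (its y), 22 mm thick, flat on the worktop, fixed. Origin: centre of the underside. A garlic bulb and a peeler lie on its -y half; its +y half, toward the plate box, is free.
- garlic: garlic bulb, 56 mm across and 56 mm tall, on the board; bystander. Origin: centre of the underside.
- peeler: black-handled peeler, 170 x 25 x 18 mm, lying on the board, its x along its length; bystander. Origin: centre of the underside.
- mug: pale grey mug, 85 mm across and 115 mm over the handle, 59 mm tall, at the back of the worktop; bystander. Origin: centre of the underside.
- spice_jar: spice jar with a red cap, 45 mm across, 106 mm tall, left of the plate box; bystander. Origin: centre of the underside.
- shaker: glass shaker with a grey cap, 43 mm across, 91 mm tall, left of the plate box; bystander. Origin: centre of the underside.
Things that resemble listed ones, but are neither listed nor needed, are in the scene too. Leave any purple look-alike of the peg_c alone.

How it is judged (in metres and radians):
At the end, for the whole second after the job is handed in: A peg stands on the chopping board, upright within 0.15 rad, at rest, its axis within 93 mm (x) and 148 mm (y) of the board's centre line so that its foot is (to within 2 mm) wholly on the board, its underside on the board's top (((x of peg_a in the frame of board between -0.093 and 0.093 m and y of peg_a in the frame of board between -0.148 and 0.148 m and height (world z) of peg_a between 0.015 and 0.03 m and angle between peg_a's own z axis and vertical below 0.15 rad and linear speed of peg_a below 0.02 m/s) or (x of peg_b in the frame of board between -0.093 and 0.093 m and y of peg_b in the frame of board between -0.148 and 0.148 m and height (world z) of peg_b between 0.015 and 0.03 m and angle between peg_b's own z axis and vertical below 0.15 rad and linear speed of peg_b below 0.02 m/s) or (x of peg_c in the frame of board between -0.093 and 0.093 m and y of peg_c in the frame of board between -0.148 and 0.148 m and height (world z) of peg_c between 0.015 and 0.03 m and angle between peg_c's own z axis and vertical below 0.15 rad and linear speed of peg_c below 0.02 m/s) or (x of peg_d in the frame of board between -0.093 and 0.093 m and y of peg_d in the frame of board between -0.148 and 0.148 m and height (world z) of peg_d between 0.015 and 0.03 m and angle between peg_d's own z axis and vertical below 0.15 rad and linear speed of peg_d below 0.02 m/s))); the robot touches nothing.
It fails at once if the garlic is moved by more than 40 mm (distance of garlic from where it was at the start of the episode above 0.04 m).
It fails at once if the peeler is moved by more than 40 mm (distance of peeler from where it was at the start of the episode above 0.04 m).
It fails at once if the mug is moved by more than 40 mm (distance of mug from where it was at the start of the episode above 0.04 m).
It fails at once if the spice jar is moved by more than 40 mm (distance of spice_jar from where it was at the start of the episode above 0.04 m).
It fails at once if the shaker is moved by more than 40 mm (distance of shaker from where it was at the start of the episode above 0.04 m).
It also fails if it takes over 58 s, if anything falls off the work surface, if the arm or the gripper's body presses on something with over 40 N, if the wrist force passes 120 N, or if a joint passes its speed limit or range.

## Working session

There is one attempt and no reset: what is moved stays moved. The work goes in short steps, Python scripts to look and compute and a shell command to move; the robot and the scene stay as the last step left them, time stands still between calls to the robot, and variables do not carry over. Pictures are saved under pics/ and viewed, at most 10 in all, crops included, and the job is handed in when it is done.

```bash
mkdir -p pics
python3 - <<'E'
from workcell import status, optics
import cv2, numpy as np, pickle
o=status.get_obs();print(o['t'],o['ee_pos'],o['orientation'],o['width'])
for n in("scene","side"):
    d=optics.get_image(n);cv2.imwrite(f"pics/{n}0.png",d["frame"][:,:,::-1]);pickle.dump(d,open(n+".pkl","wb"))
    print(n,d["fx"],d["cx"],d["cy"],d["rvec"],d["tvec"])
E
```

```text
0.0 [ 179.64919502 -598.07569077  240.91005099] [-3.10672653e+00 -4.56482381e-01  3.62960109e-04] 87.6309230815872
scene 467.7314271619684 321.0202692880256 238.25825900962218 [ 1.29096609 -2.00840745  1.09887723] [240.16337863 266.52744392 917.45131149]
side 492.29221154537026 327.37173817708907 232.1011372923745 [ 0.73825733  2.787852   -0.82077938] [ 401.67274321 -194.37411147 1441.38145408]
```

View pics/scene0.png

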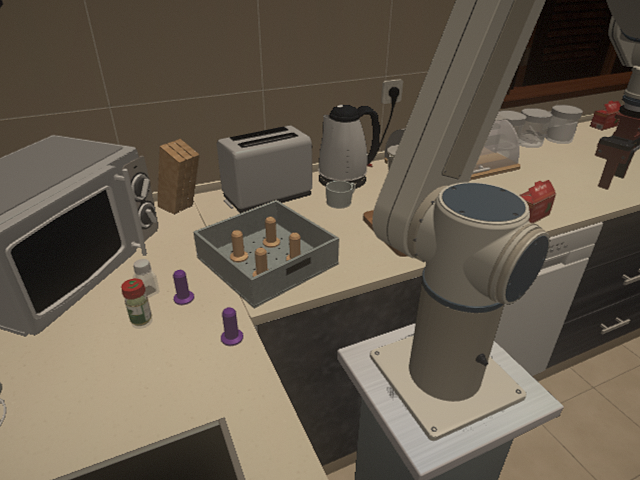

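View pics/side0.png

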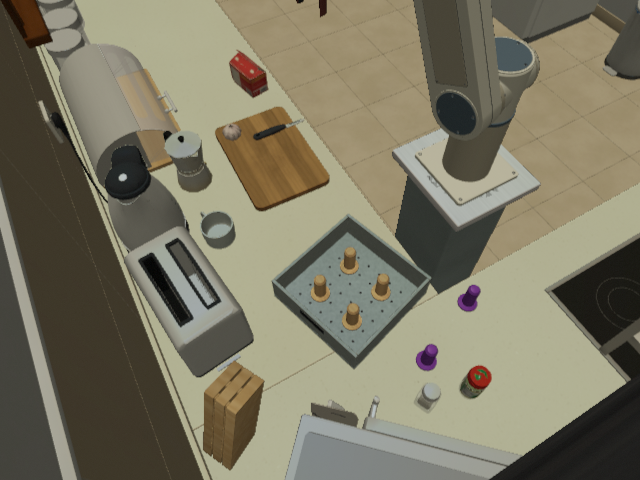

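Side view: four wooden pegs in the box, with tops at about (350,250), (383,277), (320,282) and (352,311). The board's corners are about (282,108), (217,135), (262,208) and (328,180), with the garlic at (231,131) and the peeler at (275,129). The purple look-alikes at (470,297) and (428,356) stand outside the box and are not wanted. The four wooden pegs inside the box are the candidates.

```bash
cat > h.py <<'E'
import pickle,cv2,numpy as np
from scipy.spatial.transform import Rotation as R
def ray(d,u,v,z):
    Rm=R.from_rotvec(d["rvec"]).as_matrix();c=-Rm.T@d["tvec"]
    r=Rm.T@np.array([(u-d["cx"])/d["fx"],(v-d["cy"])/d["fy"],1])
    return (c+r*(z-c[2])/r[2])[:2]
E
python3 - <<'E'
from h import *
np.set_printoptions(precision=0,suppress=True)
s=pickle.load(open("side.pkl","rb"));c=pickle.load(open("scene.pkl","rb"))
for n,d,p,z in[("peg",s,[(350,250),(383,276),(320,281),(352,310)],86),("pegscene",c,[(237,234),(271,220),(294,237),(261,252)],86),("rim",s,[(350,217),(429,277),(355,362),(275,283)],83),
 ("board",s,[(282,108),(217,135),(262,208),(328,180)],22),("garlic",s,[(231,131)],28),("peeler",s,[(253,136),(302,121)],30),("mug",s,[(218,225)],50)]:
    q=np.array([ray(d,*x,z) for x in p]);print(n,q.tolist() and q.round(),q.mean(0))
# candidates overlay
im=s["frame"][60:390,180:500,::-1];cv2.imwrite("pics/crop1.png",cv2.resize(im,None,fx=1.8,fy=1.8,interpolation=cv2.INTER_CUBIC))
E
```

```text
peg [[469. 122.]
 [438. 220.]
 [572. 159.]
 [545. 258.]] [506. 190.]
pegscene [[527. 255.]
 [557. 154.]
 [455. 129.]
 [426. 226.]] [491. 191.]
rim [[418.  37.]
 [345. 275.]
 [600. 361.]
 [665. 110.]] [507. 196.]
board [[ 365. -458.]
 [ 587. -452.]
 [ 586. -141.]
 [ 382. -136.]] [ 480. -297.]
garlic [[ 545. -440.]] [ 545. -440.]
peeler [[ 497. -387.]
 [ 341. -369.]] [ 419. -378.]
mug [[ 713. -129.]] [ 713. -129.]
```

View pics/crop1.png

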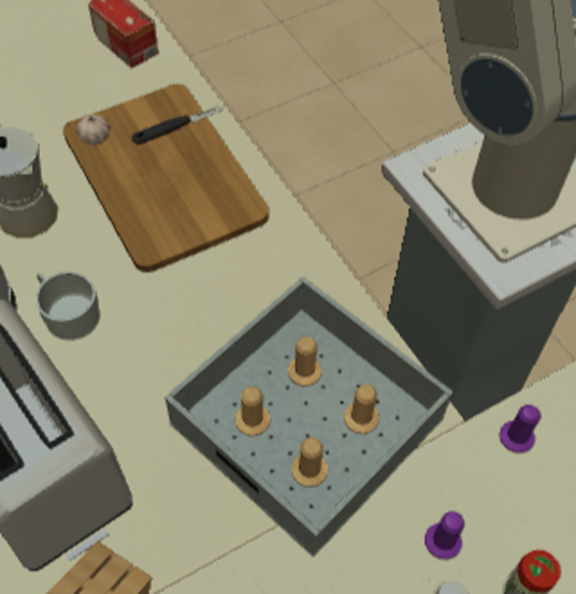

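The crop confirms the candidates. The four wooden pegs are inside the box, whose centre is near (499,191) at about 17° yaw. The board's centre is near (480,-297). The tool is already aligned with the box, so I'll move above it and look with the wrist camera.

```bash
python3 -m inch '[[[100,-60,-40,0,0,0,100],[200,-120,-40,0,0,0,100],[290,-180,-40,0,0,0,100],[387,-247,-40,0,0,0,100],[387,-247,-40,0,0,0,100],[387,-247,-40,0,0,0,100],[387,-247,-40,0,0,0,100],[532,-664,-40,0,0,0,100],[532,-664,-40,0,0,0,100],[532,-664,-40,0,0,0,100],[532,-664,-40,0,0,0,100],[532,-664,-40,0,0,0,100],[532,-664,-40,0,0,0,100],[532,-664,-40,0,0,0,100],[532,-664,-40,0,0,0,100],[532,-664,-40,0,0,0,100],[532,-664,-40,0,0,0,100],[532,-664,-40,0,0,0,100],[532,-664,-40,0,0,0,100],[532,-664,-40,0,0,0,100]]]'
python3 - <<'E'
from workcell import status, optics
import cv2,pickle
o=status.get_obs();d=optics.get_image("wrist");pickle.dump((o,d),open("w1.pkl","wb"))
print(o['ee_pos'],o['orientation'],d['fx'],d['cx'],d['cy'],d['hand_eye'])
cv2.imwrite("pics/w1.png",d["frame"][:,:,::-1])
E
```

```text
t: 2.1
ee_pos: [497.8, 190.7, 281.1]
orientation: [3.107, 0.46, -0.002]
ft_force: [-0.9, -0.2, -0.7]
width: 87.9
grasp_force: 0.0
[497.76533302 190.69332979 281.10499955] [ 3.10721019e+00  4.59664137e-01 -2.08289895e-03] 371.64829954431775 320.4901311013754 240.10328401518797 [[ 1.41024415e-03 -9.66983974e-01 -2.54833290e-01  6.95017752e+01]
 [ 9.99999005e-01  1.35605122e-03  3.88343874e-04  5.66992029e-01]
 [-2.99553079e-05 -2.54833584e-01  9.66984924e-01 -1.43172497e+02]
 [ 0.00000000e+00  0.00000000e+00  0.00000000e+00  1.00000000e+00]]
```

View pics/w1.png

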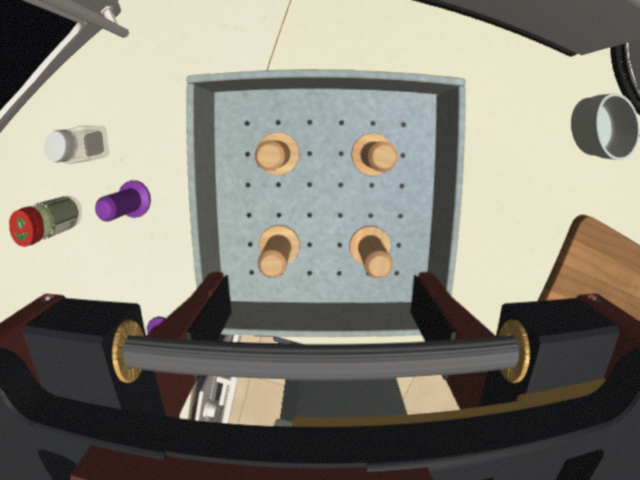

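The wrist view shows the box aligned with the tool. The peg feet are at (277,154), (374,154), (279,249) and (370,249), and the tops at about (269,156), (381,157), (272,264) and (378,264).

```bash
cat >> h.py <<'E'
def wray(o,d,u,v,z):
    p=np.array([u-d["cx"],v-d["cy"]]);r=np.hypot(*p);t=r/d["fx"]
    a=np.array([*(p/r*np.sin(t)),np.cos(t)]);H=d["hand_eye"]
    T=R.from_rotvec(o["orientation"]).as_matrix()
    c=T@H[:3,3]+o["ee_pos"];a=T@H[:3,:3]@a
    return (c+a*(z-c[2])/a[2])
E
python3 - <<'E'
from h import *
np.set_printoptions(precision=1,suppress=True)
o,d=pickle.load(open("w1.pkl","rb"));T=R.from_rotvec(o["orientation"]).as_matrix()
for z,P in[(14,[(277,154),(374,154),(279,249),(370,249)]),(84,[(269,156),(381,157),(272,264),(378,264)]),(83,[(190,78),(464,82)])]:
    q=np.array([wray(o,d,*p,z) for p in P]);t=(q-o["ee_pos"])@T
    print(z,q[:,:2],t,t.mean(0),sep="\n")
E
```

```text
14
[[540.4 252.8]
 [571.7 150.7]
 [436.6 221.3]
 [467.1 120.7]]
[[ 59.2 -47.2 267. ]
 [ 59.6  59.5 267. ]
 [-49.3 -47.1 267.2]
 [-49.2  58.  267.2]]
[  5.1   5.8 267.1]
84
[[540.8 252.2]
 [569.9 153.9]
 [441.8 222.1]
 [471.7 123.5]]
[[ 59.2 -46.5 197. ]
 [ 58.7  56.  197. ]
 [-44.2 -46.3 197.1]
 [-44.2  56.7 197.2]]
[  7.4   5.  197.1]
83
[[593.5 347.4]
 [666.4  98.7]]
[[ 137.2 -122.3  197.9]
 [ 135.1  136.8  198. ]]
[136.2   7.2 197.9]
```

```bash
python3 -m inch '[[[-46,58,60,0,0,0,100],[-46,58,100,0,0,0,100],[-46,58,150,0,0,0,100],[-46,58,190,0,0,0,100],[-46,58,219,0,0,0,100],[-46,58,219,0,0,0,100],[-46,58,219,0,0,0,100],[-46,58,219,0,0,0,0],[-46,58,219,0,0,0,0],[-46,58,219,0,0,0,0],[-46,58,219,0,0,0,0],[-46,58,219,0,0,0,0],[-46,58,219,0,0,0,0],[-46,58,219,0,0,0,0],[-46,58,219,0,0,0,0]]]'
python3 -m inch '[[[0,0,-2,0,0,0,0],[0,0,-4,0,0,0,0],[0,0,-6,0,0,0,0],[0,0,-6,0,0,0,0],[0,0,-6,0,0,0,0]]]'
```

```text
t: 3.65
ee_pos: [470.5, 122.9, 62.6]
orientation: [-3.107, -0.453, 0.001]
ft_force: [-1.6, 7.4, 1.2]
width: 27.9
grasp_force: 30.0
t: 4.15
ee_pos: [468.7, 122.3, 65.8]
orientation: [-3.107, -0.455, 0.008]
ft_force: [2.7, 10.5, -31.6]
width: 27.8
grasp_force: 29.9
```

This peg is fixed: the wrist read -32 N and it rose only 3 mm of the 6 commanded. Next one.

```bash
python3 -m inch '[[[0,0,0,0,0,0,100],[0,0,0,0,0,0,100],[0,0,0,0,0,0,100],[0,0,0,0,0,0,100],[0,0,-30,0,0,0,100],[0,0,-60,0,0,0,100],[0,-50,-60,0,0,0,100],[0,-105,-60,0,0,0,100],[0,-105,-60,0,0,0,100],[0,-105,-60,0,0,0,100],[0,-105,-25,0,0,0,100],[0,-105,6,0,0,0,100],[0,-105,6,0,0,0,100]]]'
python3 -m inch '[[[0,0,0,0,0,0,0],[0,0,0,0,0,0,0],[0,0,0,0,0,0,0],[0,0,0,0,0,0,0],[0,0,0,0,0,0,0],[0,0,0,0,0,0,0],[0,0,0,0,0,0,0],[0,0,0,0,0,0,0],[0,0,-2,0,0,0,0],[0,0,-4,0,0,0,0],[0,0,-6,0,0,0,0],[0,0,-6,0,0,0,0],[0,0,-6,0,0,0,0]]]'
```

```text
t: 5.45
ee_pos: [438.8, 219.8, 59.9]
orientation: [3.106, 0.454, -0.01]
ft_force: [-0.3, -0.8, 0.5]
width: 87.7
grasp_force: 0.0
t: 6.75
ee_pos: [440.8, 222.2, 68.8]
orientation: [-3.108, -0.457, -0.0]
ft_force: [-0.1, -0.3, -1.2]
width: 28.2
grasp_force: 30.0
```

This peg is loose: it rose the full 6 mm at -1.2 N. I'll lift it and carry it to the free half of the board.

```bash
python3 -m inch '[[[0,0,-20,0,0,0,0],[0,0,-45,0,0,0,0],[0,0,-75,0,0,0,0],[0,0,-105,0,0,0,0],[-4,20,-120,0,0,0,0],[-11,50,-120,0,0,0,0],[-19,90,-120,0,0,0,0],[-28,130,-120,0,0,0,0],[-36,170,-120,0,0,0,0],[-45,210,-120,0,0,0,0],[-53,250,-120,0,0,0,0],[-62,290,-120,0,0,0,0],[-70,330,-120,0,0,0,0],[-79,370,-120,0,0,0,0],[-86,405,-120,0,0,0,0],[-90,425,-120,0,0,0,0],[-92,434,-120,0,0,0,0],[-92,434,-120,0,0,0,0],[-92,434,-120,0,0,0,0]]]'
python3 - <<'E'
from workcell import optics
import cv2
d=optics.get_image("side");cv2.imwrite("pics/s2.png",cv2.resize(d["frame"][60:360,180:500,::-1],None,fx=1.8,fy=1.8))
E
```

```text
t: 8.65
ee_pos: [477.1, -219.1, 188.4]
orientation: [-3.107, -0.457, 0.001]
ft_force: [-0.5, 1.0, -0.6]
width: 27.9
grasp_force: 30.0
```

View pics/s2.png

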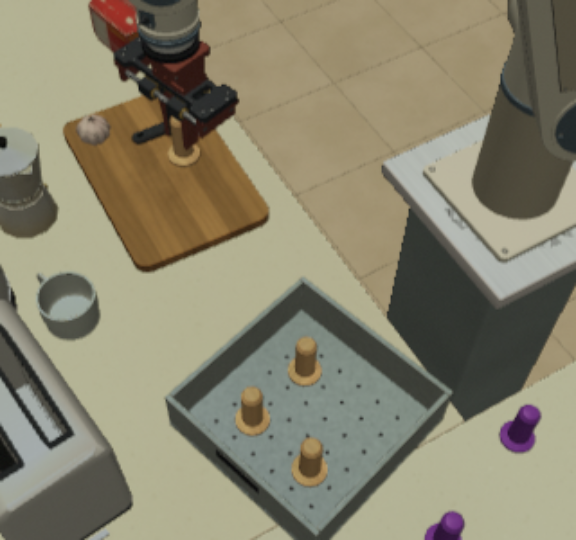

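The peg hangs upright in the grip over the free half of the board, with its foot at crop (183,152). Next I'll lower it.

```bash
python3 -m inch '[[[0,0,30,0,0,0,0],[0,0,60,0,0,0,0],[0,0,85,0,0,0,0],[0,0,100,0,0,0,0],[0,0,105,0,0,0,0],[0,0,108,0,0,0,0],[0,0,110,0,0,0,0],[0,0,110,0,0,0,0],[0,0,110,0,0,0,0]]]'
```

```text
t: 9.6
ee_pos: [477.9, -220.1, 79.4]
orientation: [3.108, 0.457, 0.002]
ft_force: [0.4, -0.5, -1.0]
width: 28.1
grasp_force: 30.0
```

```bash
python3 -m inch '[[[0,0,1,0,0,0,0],[0,0,2,0,0,0,0],[0,0,2,0,0,0,0],[0,0,2,0,0,0,0]]]';python3 -m inch '[[[0,0,1,0,0,0,0],[0,0,1,0,0,0,0],[0,0,1,0,0,0,0]]]'
```

```text
t: 10.0
ee_pos: [477.4, -219.9, 76.7]
orientation: [-3.108, -0.457, 0.0]
ft_force: [0.2, -0.5, -2.0]
width: 28.3
grasp_force: 30.0
t: 10.3
ee_pos: [477.6, -220.0, 76.2]
orientation: [3.108, 0.457, 0.0]
ft_force: [-1.9, 0.2, 5.8]
width: 27.9
grasp_force: 30.0
```

Contact at about 6 N. I'll release, retreat upward and check.

```bash
python3 -m inch '[[[0,0,0,0,0,0,30],[0,0,0,0,0,0,60],[0,0,0,0,0,0,100],[0,0,0,0,0,0,100],[0,0,0,0,0,0,100],[0,0,0,0,0,0,100],[0,0,0,0,0,0,100],[0,0,-15,0,0,0,100],[0,0,-40,0,0,0,100],[0,0,-80,0,0,0,100],[0,0,-120,0,0,0,100],[0,0,-160,0,0,0,100],[0,0,-200,0,0,0,100],[0,0,-200,0,0,0,100],[0,0,-200,0,0,0,100]]]'
python3 - <<'E'
from workcell import optics
import cv2
d=optics.get_image("side");cv2.imwrite("pics/s3.png",cv2.resize(d["frame"][60:360,180:500,::-1],None,fx=1.8,fy=1.8))
E
```

```text
t: 11.8
ee_pos: [477.7, -220.0, 276.5]
orientation: [3.107, 0.457, 0.003]
ft_force: [-0.5, -0.6, -0.7]
width: 88.3
grasp_force: 0.0
```

View pics/s3.png

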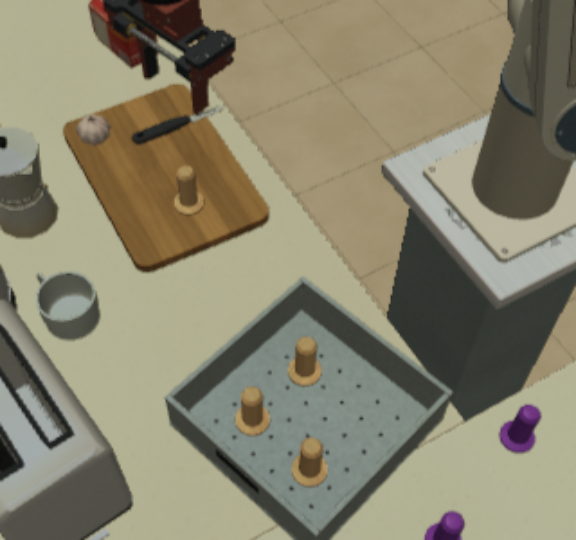

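The peg stands upright on the board at crop (188,195), well inside the edges. The garlic and peeler have not moved, and the gripper is clear.

```bash
python3 -c "
from workcell import ctrl;print(ctrl.close_job())"
```

```text
the job is handed in; nothing more can be done
None
```

The second peg I tried was the loose one; it now stands upright on the free half of the chopping board, the other things look undisturbed in the final picture, and the job is handed in (no verdict was returned).

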